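# Draw the top plywood blank from a spring magazine onto the sanding bed

## Robot

A 6-joint arm with a two-finger parallel gripper is mounted at the origin on the work surface. World frame = base frame: x ahead of the robot, y to its left, z up, the work surface at z = 0. Lengths are in mm, angles in rad, forces in N, time in s.
With the tool pointing down it reaches from about 350 to 775 mm from the base axis. Payload 7.3 kg.
Tool frame: the origin (TCP) lies at the very end of the fingers, on their centre line; the grasp point (between the pads) lies bot.grip_point_offset behind it (bot.grip_point_offset is the distance from the TCP to the grasp point, in mm); z points along the fingers, y is the line along which they close (so a half turn about z gives the same grasp; the last joint's range is limited). The gripper opens to 92 mm and grips with 3 to 60 N. Pads are 19 mm wide; open, the fingers measure 130 mm over their backs; the gripper's body (75 mm by 190 mm) begins 47 mm behind the grasp point.
Start: joints at [1.047, 0.342, 1.524, -0, 1.275, -0.146], TCP at [193.647, 488.002, 226.741] pointing down, gripper open.
Joint ranges: [-2.53, 2.53], [-0.77, 2.02], [0.04, 2.7], [-1, 4.14], [0.28, 2.66], [-3.11, 3.11]. Speed limits (rad/s): [2.57, 2.57, 3.14, 3.14, 3.14, 3.14].

## Interface

Orientations are given as [roll, pitch, yaw] about the fixed x, y, z axes, in that order (R = Rz(yaw) Ry(pitch) Rx(roll)).
In Python, from plant import bot gives the robot as it stands. The module is installed in compiled form; this text tells all that it offers.
- The arm moves only by the tool carry_out, never from a script. Its argument "plan" is a list of rows, each an object of numbers: "tx", "ty", "tz": the shift along the world's x, y, z in mm; "rx", "ry", "rz": the turn, a rotation vector about the world's x, y, z in rad. A call has 1 to 12 rows; each row shifts and turns the commanded pose from where the row before left it; what a row does not reach is not made up. A row lasts 1/10 s, in which the tool goes at most 50 mm and 8.59 degrees, less where a joint would pass 70% of its speed; a pose out of reach is approached as far as the arm can. A call with a gripper value outside its range is refused whole. "gripper" is the closure, from 0 (fully open) to 1 (shut), set as the call begins (left out, the last holds). The fingers move at their own pace and stop on an object; the grip force is fixed at half the most. Time passes only in rows, so rows that do not move let the fingers close. It gives the time, the measured TCP pose, the force, the opening and the grip force at its end, in the units of the state.
- bot.get_obs(): the state, without advancing time (a new reading comes with each control period).
- bot.capture(name): name is "side" or "top" or "wrist"; returns the picture (384x512x3 uint8, red, green, blue); there is no depth.
- bot.camera_model(name): a dict with "camera_matrix" (3x3 intrinsics, pixels), "R" (3x3) and "t" (3): a world point X has camera coordinates R X + t. Camera axes: x right, y down, z forward; pixel columns grow to the right and rows downward; lengths in mm; the calibration is good to about 2 mm. A picture is of the moment at which its call begins: read the wrist's pose just before it. camera_model takes no time and is no camera call; for the wrist camera it gives the pose at the moment of the call.
- bot.close_job(): hands the job in; it is judged then, once.
The state is a dict: "time": time; "joint_positions": joint angles; "dq": joint speeds; "tau": joint torques, N m; "tool_pos": TCP position; "tcp_rot": TCP orientation; "contact_force": force on the tool from outside, world axes, zero at the start; "moment": the same for the moment, N m; "grip_width": finger opening in mm; "finger_force": force on a finger pad.
Only numpy, scipy, OpenCV 4.12 (cv2) and the standard library are available. Lean on these libraries where they do the work, as an engineer would, in place of code of your own. Each camera call takes 0.05 s, during which the arm holds its last target. There are 200 camera calls.

## Task

Draw the top wooden blank out of the spring-loaded magazine onto the sanding bed in front of it: hook it by its recess, press the stack down far enough for the blank to slip under the two gate tabs, and slide it along until it lies flat, fully home against the end stop. Leave the next blank risen into its place under the lips, the last one below it in the magazine, and do not disturb the other things on the bench.

Things in the scene. Friction and masses are not known exactly. Their poses are not given: they have to be found in the camera images.
- magazine: Fixed plywood magazine, 273 x 161 mm, 99 mm high. Origin on the bench, mid-width, in the plane of the gate's inner face. x: +x the hopper (inside x = 0 to 115 mm, 145 mm wide) with three stacked blanks, -x the open sanding bed. Blanks leave the hopper towards -x. A spring lifter pushes the stack up with a net 4 to 7 N, plus 0.15 N per mm pressed (29 mm at most).
- hopper_mouth (a point): Centre of the hopper's open top, 94 mm above the bench, level with the underside of the 5 mm thick steel lips that hold the stack down (they cover 9.5 mm of the blanks' side edges and 7.5 mm of the rear edge; the middle is open). Magazine x = 57.5 mm. Axes as the magazine's.
- gate_middle (a point): Point between hopper and bed (magazine x = 0, 94 mm above the bench). Here a 10 mm thick steel gate has a level slot 17.8 mm high that passes one blank lying flat. Above the slot, left and right, two tabs (tops at most 98 mm above the bench, free gap 90 mm between them for the fingers) stop the resting top blank; the sill below the slot stops the blanks under it.
- slot_height (a point): Point 15 mm under gate_middle, for reference only: the gate's height is set anew each time and not told. The tabs' lower edge is 4 to 16 mm below the lips' underside: press the blank down that far to get it under them; 2 to 3 mm more and it catches on the sill. Feel for it: lean the blank lightly towards the bed and press deeper in small steps until it gives.
- bed_home (a point): Point on the bed under the centre of a blank lying fully home (magazine x = -83 mm, y = 0, z = 60 mm; axes as the magazine's). The bed's top is 60 mm above the bench, 0 to 12 mm below the sill, from x = -10 to -138 mm; side rails 10 mm high, 146 mm apart; end stop 12 mm high, its face at x = -138 mm.
- top_blank: Top wooden blank, 110 (its x) x 140 (its y) x 16 mm, 80 to 150 g. Origin at the centre of its underside, axes as the magazine's; starts at magazine x = 57 mm, its top face 94 mm above the bench. In the middle of its top is a square blind recess 56 x 56 mm, 9 mm deep (floor 7 mm thick), for shut fingertips to press and pull.
- top_blank_recess (a point): Centre of the recess floor of the top blank, 7 mm above its underside, 9 mm below its top face.
- next_blank: The second blank, alike, directly below the top one; origin at the centre of its underside. When the top one has left it rises until its top face meets the lips' underside (origin then 78 mm above the bench).
- last_blank: The third blank, alike, below the second, resting on the lifter; origin at the centre of its underside. It stays in the hopper.
- sander: Bystander: yellow and black orbital sander standing upright, 125 mm pad, 130 mm high, with a black body and grey hose stub reaching 150 mm out along its +x; origin at the centre of its pad's underside.
- sanding_block: Bystander: cork sanding block lying flat, 120 x 65 x 31 mm; origin at the centre of its underside.
- curved_part: Bystander: curved wooden part lying like an arch, 170 x 90 x 41 mm; origin at the centre of its underside.
Things that resemble listed ones, but are neither listed nor needed, are in the scene too. Leave any black look-alike of the top_blank alone.

How it is judged:
By the outcome, as a careful person would: the job done as asked, in the order asked, and still so for the second after the job is handed in, with the robot touching nothing.
It also fails if it takes over 54 s, if anything falls off the work surface, if the arm or the gripper's body presses on something with over 40 N, if the wrist force passes 120 N, or if a joint passes its speed limit or range.

## Working session

There is one attempt and no reset: what is moved stays moved. The work goes in short steps, Python scripts to look and compute and a tool call to move; the robot and the scene stay as the last step left them, time stands still between calls to the robot, and variables do not carry over. Pictures are saved under pics/ and viewed, at most 10 in all, crops included, and the job is handed in when it is done.

Besides the shell and the picture viewer there is one more tool, called after "Emit:" as name(argument=value, ...) on one line, values as JSON. carry_out: Moves the arm, as the interface text tells. Its arguments: {"type":"object","properties":{"plan":{"type":"array"},"gripper":{"type":"number"}},"required":["plan"]}

```bash
mkdir -p pics
python3 - <<'E'
from plant import bot
import cv2
for n in("top","side"):
    im=bot.capture(n); cv2.imwrite(f"pics/{n}0.png",im[:,:,::-1])
    m=bot.camera_model(n); print(n,m["camera_matrix"].round(1).tolist(),m["R"].round(3).tolist(),m["t"].round(1).tolist())
o=bot.get_obs();print({k:o[k] for k in("time","tool_pos","tcp_rot","contact_force","grip_width")},bot.grip_point_offset)
E
```

```text
top [[395.8, 0.0, 246.4], [0.0, 395.8, 196.0], [0.0, 0.0, 1.0]] [[0.006, -1.0, 0.004], [-0.999, -0.007, -0.044], [0.044, -0.004, -0.999]] [17.8, 524.2, 1434.8]
side [[364.9, 0.0, 259.2], [0.0, 364.9, 189.5], [0.0, 0.0, 1.0]] [[0.997, -0.07, 0.017], [-0.024, -0.537, -0.844], [0.068, 0.841, -0.537]] [-532.6, 86.9, 980.3]
{'time': 0.1, 'tool_pos': array([193.45989844, 487.68044435, 226.12781311]), 'tcp_rot': array([-3.14026305e+00, -1.78311833e-04,  2.76378514e+00]), 'contact_force': array([ 0.23033833, -0.27154667, -0.32130612]), 'grip_width': 91.77970621266175} 18.8
```

View pics/top0.png

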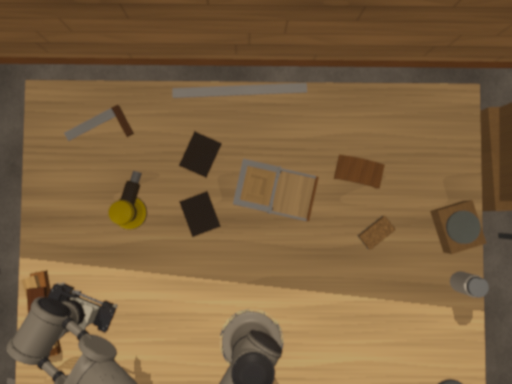

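View pics/side0.png

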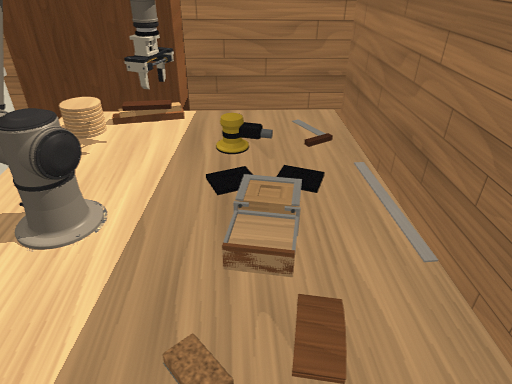

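The magazine spans about (236–318, 160–220) in the top view. Its hopper with the recessed blank is on the left, around (262,186), and the bed is on the right. The black look-alikes at (200,154) and (200,214) lie loose on the bench, so the wooden blank in the hopper fits the description. I'll confirm that in an enlarged crop.

Run:
```python
import cv2
im=cv2.imread("pics/top0.png")[150:230,225:330]
cv2.imwrite("pics/crop.png",cv2.resize(im,None,fx=7,fy=7,interpolation=cv2.INTER_CUBIC))
```

```text
(no output)
```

View pics/crop.png

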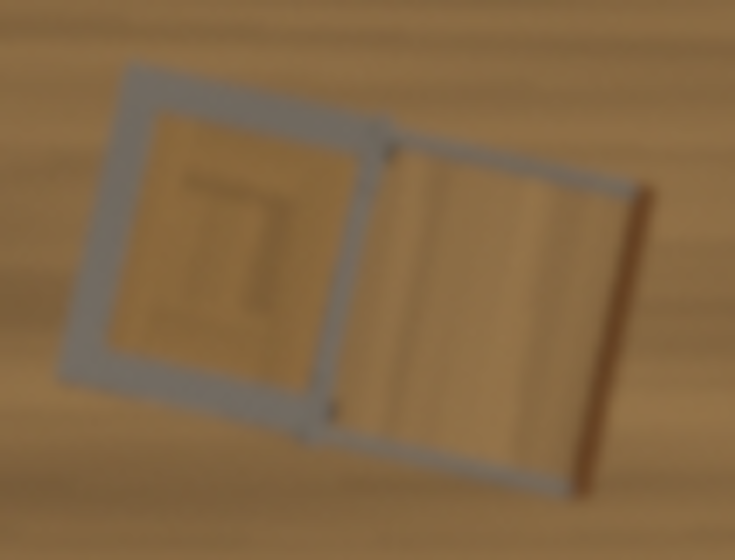

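The crop shows the wooden blank with its square recess, around crop (235,245), inside the grey-lipped hopper. The gate runs along (380,150)–(320,430), and the brown end stop runs along (652,185)–(583,495). The hopper blank is the one meant. Next I'll compute the pose.

```bash
cat > h.py <<'E'
import numpy as np
from plant import bot
def ray(name,uv,z,m=None):
    m=m or bot.camera_model(name); K,R,t=(np.array(m[k]) for k in("camera_matrix","R","t"))
    d=R.T@np.linalg.solve(K,[uv[0],uv[1],1]); c=-R.T@t
    return c+d*(z-c[2])/d[2]
def proj(name,X,m=None):
    m=m or bot.camera_model(name); K,R,t=(np.array(m[k]) for k in("camera_matrix","R","t"))
    p=(np.asarray(X)@R.T+t)@K.T; return p[...,:2]/p[...,2:]
E
python3 - <<'E'
from h import *
from scipy.optimize import least_squares
px=np.array([[128,66],[60,378],[652,185],[583,495]],float); px=(px+.5)/7-.5+[225,150]
# magazine coords: hopper rear -> +x; image top = world +x
L=np.array([[125,80.5,99],[125,-80.5,99],[-148,80.5,72],[-148,-80.5,72]])
W=np.array([ray("top",p,z) for p,z in zip(px,L[:,2])]); print(W.round(1))
best=None
for s in(1,-1):
    Ls=L*[1,s,1]
    f=lambda q:(np.c_[q[0]+np.cos(q[2])*Ls[:,0]-np.sin(q[2])*Ls[:,1],q[1]+np.sin(q[2])*Ls[:,0]+np.cos(q[2])*Ls[:,1]]-W[:,:2]).ravel()
    r=least_squares(f,[W[:,0].mean(),W[:,1].mean(),1.5]);print(s,r.x,r.cost,r.fun.round(1))
    c,sn=np.cos(r.x[2]),np.sin(r.x[2])
    print("recess",r.x[0]+57*c,r.x[1]+57*sn)
E
```

```text
[[ 647.6   34.7   99. ]
 [ 493.7   67.    99. ]
 [ 593.2 -228.4   72. ]
 [ 437.7 -193.7   72. ]]
1 [545.40928672 -68.86738772   1.365905  ] 50979.90276997881 [-155.6   35.2  155.9  -29.8 -156.7   31.   156.4  -36.4]
recess 557.0065502830047 -13.059650998284638
-1 [545.45770507 -68.87755813   1.36160282] 19.25695244329871 [ 2.5  2.  -1.1  3.2  0.3 -1.9 -1.7 -3.2]
recess 557.2949552229485 -13.120231176883934
```

Emit:
carry_out(plan=[{"tx": 28, "ty": -39, "rz": -0.117}, {"tx": 28, "ty": -39, "rz": -0.117}, {"tx": 28, "ty": -39, "rz": -0.117}, {"tx": 28, "ty": -39, "rz": -0.117}, {"tx": 28, "ty": -39, "rz": -0.117}, {"tx": 28, "ty": -39, "rz": -0.117}, {"tx": 28, "ty": -39, "rz": -0.117}, {"tx": 28, "ty": -39, "rz": -0.117}, {"tx": 28, "ty": -39, "rz": -0.117}, {"tx": 28, "ty": -39, "rz": -0.117}, {"tx": 28, "ty": -39, "rz": -0.117}, {"tx": 28, "ty": -39, "rz": -0.117}], gripper=1)

```text
invalid input at $.plan[0]: expected keys tx, ty, tz, rx, ry, rz
```

Emit:
carry_out(plan=[{"tx": 0}, {"tx": 0}, {"tx": 0}, {"tx": 0}])

```text
invalid input at $.plan[0]: expected keys tx, ty, tz, rx, ry, rz
```

Run:
```python
from h import *
import cv2,pickle
m=bot.camera_model("wrist"); pickle.dump(m,open("w0.pkl","wb"))
im=bot.capture("wrist");cv2.imwrite("pics/w0.png",im[:,:,::-1])
o=bot.get_obs();print({k:o[k] for k in("time","tool_pos","tcp_rot","contact_force","grip_width","joint_positions")})
q=[545.5,-68.9,1.3616];c,s=np.cos(q[2]),np.sin(q[2])
for n,P in dict(recess=(57,0,85),gate=(0,0,98),rearR=(125,80.5,99),rearL=(125,-80.5,99)).items():
    print(n,proj("wrist",[q[0]+c*P[0]-s*P[1],q[1]+s*P[0]+c*P[1],P[2]],m).round(0))
```

```text
{'time': 0.15, 'tool_pos': array([193.4888631 , 487.72931229, 226.20557451]), 'tcp_rot': array([-3.14046342e+00, -1.87342358e-04,  2.76373885e+00]), 'contact_force': array([-0.25342059,  0.5402873 , -0.22375171]), 'grip_width': 91.95061160908276, 'joint_positions': array([ 1.04698887e+00,  3.42570684e-01,  1.52478291e+00,  2.20750360e-05,
        1.27538353e+00, -1.45960196e-01])}
recess [ 25. 535.]
gate [-20. 551.]
rearR [ 44. 503.]
rearL [ 83. 578.]
```

View pics/w0.png

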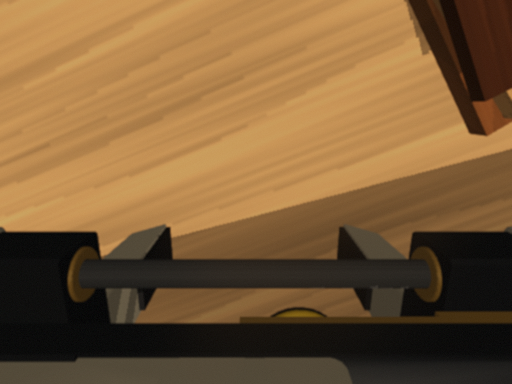

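Wrist view before the move: bench only, with the gripper along the bottom, since the calls were refused for missing keys. I'll resend with every key.

Emit:
carry_out(plan=[{"tx": 28, "ty": -39, "tz": 0, "rx": 0, "ry": 0, "rz": -0.117}, {"tx": 28, "ty": -39, "tz": 0, "rx": 0, "ry": 0, "rz": -0.117}, {"tx": 28, "ty": -39, "tz": 0, "rx": 0, "ry": 0, "rz": -0.117}, {"tx": 28, "ty": -39, "tz": 0, "rx": 0, "ry": 0, "rz": -0.117}, {"tx": 28, "ty": -39, "tz": 0, "rx": 0, "ry": 0, "rz": -0.117}, {"tx": 28, "ty": -39, "tz": 0, "rx": 0, "ry": 0, "rz": -0.117}, {"tx": 28, "ty": -39, "tz": 0, "rx": 0, "ry": 0, "rz": -0.117}, {"tx": 28, "ty": -39, "tz": 0, "rx": 0, "ry": 0, "rz": -0.117}, {"tx": 28, "ty": -39, "tz": 0, "rx": 0, "ry": 0, "rz": -0.117}, {"tx": 28, "ty": -39, "tz": 0, "rx": 0, "ry": 0, "rz": -0.117}, {"tx": 28, "ty": -39, "tz": 0, "rx": 0, "ry": 0, "rz": -0.117}, {"tx": 28, "ty": -39, "tz": 0, "rx": 0, "ry": 0, "rz": -0.117}], gripper=1)

```text
time: 1.35
tool_pos: [530.4, 18.1, 226.6]
tcp_rot: [-3.141, -0.0, 1.355]
contact_force: [0.4, 0.9, 0.1]
grip_width: 2.2
finger_force: 0.0
```

Emit:
carry_out(plan=[{"tx": 0, "ty": 0, "tz": 0, "rx": 0, "ry": 0, "rz": 0}, {"tx": 0, "ty": 0, "tz": 0, "rx": 0, "ry": 0, "rz": 0}, {"tx": 0, "ty": 0, "tz": 0, "rx": 0, "ry": 0, "rz": 0}])

```text
time: 1.65
tool_pos: [528.9, 20.9, 226.5]
tcp_rot: [-3.141, -0.0, 1.361]
contact_force: [-0.5, -0.2, -0.1]
grip_width: 0.6
finger_force: 0.0
```

```bash
cat > look.py <<'E'
from h import *
import cv2,pickle,sys
m=bot.camera_model("wrist"); pickle.dump(m,open(sys.argv[1]+".pkl","wb"))
im=bot.capture("wrist");cv2.imwrite(f"pics/{sys.argv[1]}.png",im[:,:,::-1])
o=bot.get_obs();print({k:np.round(o[k],3) for k in("time","tool_pos","tcp_rot","contact_force","grip_width","joint_positions")})
q=[545.5,-68.9,1.3616];c,s=np.cos(q[2]),np.sin(q[2])
for n,P in dict(recess=(57,0,85),gate=(0,0,98),rearL=(125,80.5,99),rearR=(125,-80.5,99),home=(-83,0,60)).items():
    W=np.array([q[0]+c*P[0]-s*P[1],q[1]+s*P[0]+c*P[1],P[2]])
    print(n,W.round(1),proj("wrist",W,m).round(0))
print("tcp px",proj("wrist",o["tool_pos"],m).round(0), "axis fwd",np.array(m["R"])[2].round(2))
E
python3 look.py w1
```

```text
{'time': np.float64(1.7), 'tool_pos': array([528.851,  21.177, 226.702]), 'tcp_rot': array([-3.141, -0.   ,  1.362]), 'contact_force': array([-0.282,  0.147, -0.051]), 'grip_width': np.float64(0.575), 'joint_positions': array([-0.105,  0.35 ,  1.512,  0.   ,  1.28 ,  0.104])}
recess [557.3 -13.1  85. ] [289. 209.]
gate [545.5 -68.9  98. ] [289. 266.]
rearL [492.7  70.1  99. ] [205. 144.]
rearR [650.2  36.7  99. ] [381. 143.]
home [ 528.3 -150.1   60. ] [284. 312.]
tcp px [255. 243.] axis fwd [-0.06 -0.26 -0.96]
```

View pics/w1.png

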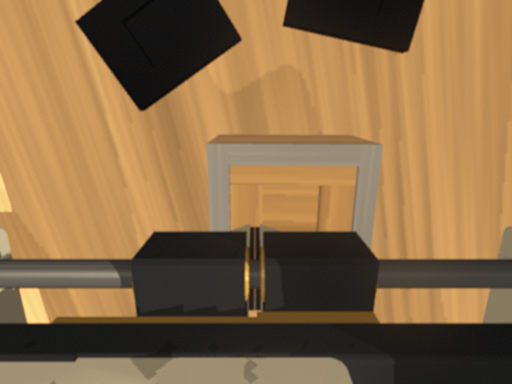

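The lip's outer rear corners sit at (209,143) and (380,143), and the predicted positions are (205,144) and (381,143). The pose is therefore good to about 1–2 mm, with the recess showing at (258–320, 185+). I'll move over the recess and descend, 8 mm towards the gate side.

Emit:
carry_out(plan=[{"tx": 14, "ty": -21, "tz": -20, "rx": 0, "ry": 0, "rz": 0}, {"tx": 14, "ty": -21, "tz": -20, "rx": 0, "ry": 0, "rz": 0}, {"tx": 0, "ty": 0, "tz": -30, "rx": 0, "ry": 0, "rz": 0}, {"tx": 0, "ty": 0, "tz": -30, "rx": 0, "ry": 0, "rz": 0}, {"tx": 0, "ty": 0, "tz": -15, "rx": 0, "ry": 0, "rz": 0}, {"tx": 0, "ty": 0, "tz": -10, "rx": 0, "ry": 0, "rz": 0}, {"tx": 0, "ty": 0, "tz": -5, "rx": 0, "ry": 0, "rz": 0}, {"tx": 0, "ty": 0, "tz": 0, "rx": 0, "ry": 0, "rz": 0}, {"tx": 0, "ty": 0, "tz": 0, "rx": 0, "ry": 0, "rz": 0}, {"tx": 0, "ty": 0, "tz": 0, "rx": 0, "ry": 0, "rz": 0}])

```text
time: 2.7
tool_pos: [558.2, -22.0, 97.7]
tcp_rot: [3.14, -0.0, 1.36]
contact_force: [0.3, 0.0, -0.8]
grip_width: 0.0
finger_force: 0.0
```

Emit:
carry_out(plan=[{"tx": 0, "ty": 0, "tz": -3, "rx": 0, "ry": 0, "rz": 0}, {"tx": 0, "ty": 0, "tz": -3, "rx": 0, "ry": 0, "rz": 0}, {"tx": 0, "ty": 0, "tz": -2, "rx": 0, "ry": 0, "rz": 0}, {"tx": 0, "ty": 0, "tz": 0, "rx": 0, "ry": 0, "rz": 0}, {"tx": 0, "ty": 0, "tz": 0, "rx": 0, "ry": 0, "rz": 0}])

```text
time: 3.2
tool_pos: [557.6, -22.0, 88.6]
tcp_rot: [-3.142, 0.0, 1.36]
contact_force: [0.7, 0.2, 0.3]
grip_width: 0.5
finger_force: 0.0
```

Emit:
carry_out(plan=[{"tx": -0.6, "ty": -2.9, "tz": 0, "rx": 0, "ry": 0, "rz": 0}, {"tx": -0.6, "ty": -2.9, "tz": 0, "rx": 0, "ry": 0, "rz": 0}, {"tx": 0, "ty": 0, "tz": -1.5, "rx": 0, "ry": 0, "rz": 0}, {"tx": 0, "ty": 0, "tz": -1.5, "rx": 0, "ry": 0, "rz": 0}, {"tx": 0, "ty": 0, "tz": 0, "rx": 0, "ry": 0, "rz": 0}, {"tx": 0, "ty": 0, "tz": 0, "rx": 0, "ry": 0, "rz": 0}, {"tx": 0, "ty": 0, "tz": 0, "rx": 0, "ry": 0, "rz": 0}])

```text
time: 3.9
tool_pos: [556.5, -27.7, 85.8]
tcp_rot: [3.141, 0.0, 1.36]
contact_force: [-0.3, 0.4, -0.5]
grip_width: 0.7
finger_force: 0.0
```

Emit:
carry_out(plan=[{"tx": 0, "ty": 0, "tz": -1, "rx": 0, "ry": 0, "rz": 0}, {"tx": 0, "ty": 0, "tz": -1, "rx": 0, "ry": 0, "rz": 0}, {"tx": 0, "ty": 0, "tz": 0, "rx": 0, "ry": 0, "rz": 0}, {"tx": 0, "ty": 0, "tz": 0, "rx": 0, "ry": 0, "rz": 0}])

```text
time: 4.3
tool_pos: [556.6, -27.8, 84.4]
tcp_rot: [3.141, 0.0, 1.36]
contact_force: [-2.0, 0.4, 6.1]
grip_width: 0.7
finger_force: 2.9
```

Emit:
carry_out(plan=[{"tx": -0.4, "ty": -2, "tz": 0, "rx": 0, "ry": 0, "rz": 0}, {"tx": -0.2, "ty": -1, "tz": 0, "rx": 0, "ry": 0, "rz": 0}, {"tx": 0, "ty": 0, "tz": 0, "rx": 0, "ry": 0, "rz": 0}, {"tx": 0, "ty": 0, "tz": 0, "rx": 0, "ry": 0, "rz": 0}])

```text
time: 4.7
tool_pos: [556.6, -30.2, 84.6]
tcp_rot: [3.14, -0.001, 1.36]
contact_force: [0.6, 3.2, 6.0]
grip_width: 0.3
finger_force: 2.9
```

Emit:
carry_out(plan=[{"tx": -0.2, "ty": -1, "tz": 0, "rx": 0, "ry": 0, "rz": 0}, {"tx": -0.2, "ty": -1, "tz": 0, "rx": 0, "ry": 0, "rz": 0}, {"tx": 0, "ty": 0, "tz": 0, "rx": 0, "ry": 0, "rz": 0}, {"tx": 0, "ty": 0, "tz": 0, "rx": 0, "ry": 0, "rz": 0}])

```text
time: 5.1
tool_pos: [556.3, -32.2, 84.7]
tcp_rot: [3.139, -0.001, 1.36]
contact_force: [-0.6, 3.1, 5.9]
grip_width: 0.5
finger_force: 2.9
```

Emit:
carry_out(plan=[{"tx": -0.2, "ty": -1, "tz": 0, "rx": 0, "ry": 0, "rz": 0}, {"tx": -0.2, "ty": -1, "tz": 0, "rx": 0, "ry": 0, "rz": 0}, {"tx": 0, "ty": 0, "tz": 0, "rx": 0, "ry": 0, "rz": 0}, {"tx": 0, "ty": 0, "tz": 0, "rx": 0, "ry": 0, "rz": 0}])

```text
time: 5.5
tool_pos: [556.0, -34.2, 84.7]
tcp_rot: [3.139, -0.001, 1.36]
contact_force: [1.1, 3.7, 6.2]
grip_width: 0.6
finger_force: 2.8
```

Emit:
carry_out(plan=[{"tx": -0.2, "ty": -1, "tz": 0, "rx": 0, "ry": 0, "rz": 0}, {"tx": 0, "ty": 0, "tz": 0, "rx": 0, "ry": 0, "rz": 0}, {"tx": 0, "ty": 0, "tz": 0, "rx": 0, "ry": 0, "rz": 0}])

```text
time: 5.8
tool_pos: [555.8, -34.8, 84.7]
tcp_rot: [3.139, -0.002, 1.36]
contact_force: [0.9, 4.6, 4.8]
grip_width: 0.4
finger_force: 4.3
```

Emit:
carry_out(plan=[{"tx": -0.2, "ty": -1, "tz": 0, "rx": 0, "ry": 0, "rz": 0}, {"tx": 0, "ty": 0, "tz": 0, "rx": 0, "ry": 0, "rz": 0}, {"tx": 0, "ty": 0, "tz": 0, "rx": 0, "ry": 0, "rz": 0}])

```text
time: 6.1
tool_pos: [555.8, -34.9, 84.7]
tcp_rot: [3.139, -0.003, 1.36]
contact_force: [2.5, 8.7, 5.2]
grip_width: 0.5
finger_force: 5.9
```

Emit:
carry_out(plan=[{"tx": 0, "ty": 0, "tz": -1, "rx": 0, "ry": 0, "rz": 0}, {"tx": 0, "ty": 0, "tz": -1, "rx": 0, "ry": 0, "rz": 0}, {"tx": 0, "ty": 0, "tz": -1, "rx": 0, "ry": 0, "rz": 0}, {"tx": 0, "ty": 0, "tz": 0, "rx": 0, "ry": 0, "rz": 0}, {"tx": 0, "ty": 0, "tz": 0, "rx": 0, "ry": 0, "rz": 0}])

```text
time: 6.6
tool_pos: [555.8, -34.9, 82.0]
tcp_rot: [3.139, -0.003, 1.36]
contact_force: [0.6, 9.6, 8.7]
grip_width: 0.6
finger_force: 6.7
```

Emit:
carry_out(plan=[{"tx": 0, "ty": 0, "tz": -0.5, "rx": 0, "ry": 0, "rz": 0}, {"tx": 0, "ty": 0, "tz": 0, "rx": 0, "ry": 0, "rz": 0}, {"tx": 0, "ty": 0, "tz": -0.5, "rx": 0, "ry": 0, "rz": 0}, {"tx": 0, "ty": 0, "tz": 0, "rx": 0, "ry": 0, "rz": 0}, {"tx": 0, "ty": 0, "tz": 0, "rx": 0, "ry": 0, "rz": 0}])

```text
time: 7.1
tool_pos: [555.9, -34.9, 81.2]
tcp_rot: [3.139, -0.003, 1.36]
contact_force: [0.3, 9.0, 7.9]
grip_width: 0.2
finger_force: 7.0
```

Emit:
carry_out(plan=[{"tx": 0, "ty": 0, "tz": -0.5, "rx": 0, "ry": 0, "rz": 0}, {"tx": 0, "ty": 0, "tz": 0, "rx": 0, "ry": 0, "rz": 0}, {"tx": 0, "ty": 0, "tz": -0.5, "rx": 0, "ry": 0, "rz": 0}, {"tx": 0, "ty": 0, "tz": 0, "rx": 0, "ry": 0, "rz": 0}, {"tx": 0, "ty": 0, "tz": 0, "rx": 0, "ry": 0, "rz": 0}])

```text
time: 7.6
tool_pos: [555.8, -34.9, 80.1]
tcp_rot: [3.139, -0.003, 1.36]
contact_force: [-0.4, 9.2, 9.1]
grip_width: 0.4
finger_force: 7.0
```

Emit:
carry_out(plan=[{"tx": 0, "ty": 0, "tz": -0.5, "rx": 0, "ry": 0, "rz": 0}, {"tx": 0, "ty": 0, "tz": 0, "rx": 0, "ry": 0, "rz": 0}, {"tx": 0, "ty": 0, "tz": -0.5, "rx": 0, "ry": 0, "rz": 0}, {"tx": 0, "ty": 0, "tz": 0, "rx": 0, "ry": 0, "rz": 0}, {"tx": 0, "ty": 0, "tz": 0, "rx": 0, "ry": 0, "rz": 0}])

```text
time: 8.1
tool_pos: [555.8, -34.9, 79.2]
tcp_rot: [3.139, -0.003, 1.36]
contact_force: [0.3, 8.9, 9.6]
grip_width: 0.6
finger_force: 7.0
```

Emit:
carry_out(plan=[{"tx": 0, "ty": 0, "tz": -0.5, "rx": 0, "ry": 0, "rz": 0}, {"tx": 0, "ty": 0, "tz": 0, "rx": 0, "ry": 0, "rz": 0}, {"tx": 0, "ty": 0, "tz": -0.5, "rx": 0, "ry": 0, "rz": 0}, {"tx": 0, "ty": 0, "tz": 0, "rx": 0, "ry": 0, "rz": 0}, {"tx": 0, "ty": 0, "tz": 0, "rx": 0, "ry": 0, "rz": 0}])

```text
time: 8.6
tool_pos: [555.8, -34.9, 78.2]
tcp_rot: [3.139, -0.003, 1.36]
contact_force: [0.3, 9.8, 9.2]
grip_width: 0.5
finger_force: 7.1
```

Emit:
carry_out(plan=[{"tx": 0, "ty": 0, "tz": -0.5, "rx": 0, "ry": 0, "rz": 0}, {"tx": 0, "ty": 0, "tz": 0, "rx": 0, "ry": 0, "rz": 0}, {"tx": 0, "ty": 0, "tz": -0.5, "rx": 0, "ry": 0, "rz": 0}, {"tx": 0, "ty": 0, "tz": 0, "rx": 0, "ry": 0, "rz": 0}, {"tx": 0, "ty": 0, "tz": 0, "rx": 0, "ry": 0, "rz": 0}])

```text
time: 9.1
tool_pos: [555.8, -34.9, 77.2]
tcp_rot: [3.139, -0.003, 1.36]
contact_force: [-0.1, 8.7, 9.2]
grip_width: 0.4
finger_force: 7.0
```

Emit:
carry_out(plan=[{"tx": 0, "ty": 0, "tz": -0.5, "rx": 0, "ry": 0, "rz": 0}, {"tx": 0, "ty": 0, "tz": 0, "rx": 0, "ry": 0, "rz": 0}, {"tx": 0, "ty": 0, "tz": -0.5, "rx": 0, "ry": 0, "rz": 0}, {"tx": 0, "ty": 0, "tz": 0, "rx": 0, "ry": 0, "rz": 0}, {"tx": 0, "ty": 0, "tz": 0, "rx": 0, "ry": 0, "rz": 0}])

```text
time: 9.6
tool_pos: [555.8, -34.9, 76.1]
tcp_rot: [3.139, -0.003, 1.36]
contact_force: [1.0, 8.7, 9.2]
grip_width: 0.7
finger_force: 7.0
```

Emit:
carry_out(plan=[{"tx": 0, "ty": 0, "tz": -0.5, "rx": 0, "ry": 0, "rz": 0}, {"tx": 0, "ty": 0, "tz": 0, "rx": 0, "ry": 0, "rz": 0}, {"tx": 0, "ty": 0, "tz": -0.5, "rx": 0, "ry": 0, "rz": 0}, {"tx": 0, "ty": 0, "tz": 0, "rx": 0, "ry": 0, "rz": 0}, {"tx": 0, "ty": 0, "tz": 0, "rx": 0, "ry": 0, "rz": 0}])

```text
time: 10.1
tool_pos: [555.7, -35.9, 74.9]
tcp_rot: [3.139, -0.002, 1.36]
contact_force: [0.3, 5.0, 6.6]
grip_width: 0.2
finger_force: 5.7
```

It gave at about 9.8 mm depth, with the lateral force dropping and the tool moving 1 mm. Now I'll slide gently.

Emit:
carry_out(plan=[{"tx": -0.2, "ty": -1, "tz": 0, "rx": 0, "ry": 0, "rz": 0}, {"tx": -0.2, "ty": -1, "tz": 0, "rx": 0, "ry": 0, "rz": 0}, {"tx": -0.2, "ty": -1, "tz": 0, "rx": 0, "ry": 0, "rz": 0}, {"tx": 0, "ty": 0, "tz": 0, "rx": 0, "ry": 0, "rz": 0}, {"tx": 0, "ty": 0, "tz": 0, "rx": 0, "ry": 0, "rz": 0}])

```text
time: 10.6
tool_pos: [555.3, -39.1, 75.0]
tcp_rot: [3.138, -0.001, 1.36]
contact_force: [0.8, 3.6, 6.7]
grip_width: 0.4
finger_force: 5.6
```

Emit:
carry_out(plan=[{"tx": -0.4, "ty": -2, "tz": 0, "rx": 0, "ry": 0, "rz": 0}, {"tx": -0.4, "ty": -2, "tz": 0, "rx": 0, "ry": 0, "rz": 0}, {"tx": -0.4, "ty": -2, "tz": 0, "rx": 0, "ry": 0, "rz": 0}, {"tx": -0.4, "ty": -2, "tz": 0, "rx": 0, "ry": 0, "rz": 0}, {"tx": -0.4, "ty": -2, "tz": 0, "rx": 0, "ry": 0, "rz": 0}, {"tx": -0.4, "ty": -2, "tz": 0, "rx": 0, "ry": 0, "rz": 0}])

```text
time: 11.2
tool_pos: [552.9, -51.1, 75.0]
tcp_rot: [3.138, -0.001, 1.36]
contact_force: [0.7, 4.6, 8.0]
grip_width: 0.4
finger_force: 5.8
```

Emit:
carry_out(plan=[{"tx": -0.4, "ty": -2, "tz": 0, "rx": 0, "ry": 0, "rz": 0}, {"tx": -0.4, "ty": -2, "tz": 0, "rx": 0, "ry": 0, "rz": 0}, {"tx": -0.4, "ty": -2, "tz": 0, "rx": 0, "ry": 0, "rz": 0}, {"tx": -0.4, "ty": -2, "tz": 0, "rx": 0, "ry": 0, "rz": 0}, {"tx": -0.4, "ty": -2, "tz": 0, "rx": 0, "ry": 0, "rz": 0}, {"tx": -0.4, "ty": -2, "tz": 0, "rx": 0, "ry": 0, "rz": 0}])

```text
time: 11.8
tool_pos: [550.5, -63.1, 75.0]
tcp_rot: [3.138, -0.001, 1.36]
contact_force: [1.0, 3.6, 6.8]
grip_width: 0.3
finger_force: 6.1
```

Emit:
carry_out(plan=[{"tx": -0.4, "ty": -2, "tz": 0, "rx": 0, "ry": 0, "rz": 0}, {"tx": -0.4, "ty": -2, "tz": 0, "rx": 0, "ry": 0, "rz": 0}, {"tx": -0.4, "ty": -2, "tz": 0, "rx": 0, "ry": 0, "rz": 0}, {"tx": -0.4, "ty": -2, "tz": 0, "rx": 0, "ry": 0, "rz": 0}, {"tx": -0.4, "ty": -2, "tz": 0, "rx": 0, "ry": 0, "rz": 0}, {"tx": -0.4, "ty": -2, "tz": 0, "rx": 0, "ry": 0, "rz": 0}])

```text
time: 12.4
tool_pos: [548.0, -75.2, 74.9]
tcp_rot: [3.139, -0.001, 1.36]
contact_force: [0.5, 3.2, 7.2]
grip_width: 0.6
finger_force: 3.6
```

Emit:
carry_out(plan=[{"tx": -0.4, "ty": -2, "tz": 0, "rx": 0, "ry": 0, "rz": 0}, {"tx": -0.4, "ty": -2, "tz": 0, "rx": 0, "ry": 0, "rz": 0}, {"tx": -0.4, "ty": -2, "tz": 0, "rx": 0, "ry": 0, "rz": 0}, {"tx": -0.4, "ty": -2, "tz": 0, "rx": 0, "ry": 0, "rz": 0}])

```text
time: 12.8
tool_pos: [546.3, -83.3, 74.8]
tcp_rot: [3.139, -0.001, 1.36]
contact_force: [1.2, 4.3, 5.4]
grip_width: 0.4
finger_force: 3.3
```

Emit:
carry_out(plan=[{"tx": -0.5, "ty": -2, "tz": 0, "rx": 0, "ry": 0, "rz": 0}, {"tx": -0.5, "ty": -2, "tz": 0, "rx": 0, "ry": 0, "rz": 0}, {"tx": -0.5, "ty": -2, "tz": 0, "rx": 0, "ry": 0, "rz": 0}, {"tx": -0.5, "ty": -2, "tz": 0, "rx": 0, "ry": 0, "rz": 0}, {"tx": -0.5, "ty": -2, "tz": 0, "rx": 0, "ry": 0, "rz": 0}])

```text
time: 13.3
tool_pos: [543.3, -92.4, 73.9]
tcp_rot: [3.141, -0.002, 1.36]
contact_force: [2.5, 6.5, 1.0]
grip_width: 0.4
finger_force: 4.2
```

Emit:
carry_out(plan=[{"tx": -0.5, "ty": -2, "tz": 0, "rx": 0, "ry": 0, "rz": 0}, {"tx": -0.5, "ty": -2, "tz": 0, "rx": 0, "ry": 0, "rz": 0}, {"tx": -0.5, "ty": -2, "tz": 0, "rx": 0, "ry": 0, "rz": 0}, {"tx": -0.5, "ty": -2, "tz": 0, "rx": 0, "ry": 0, "rz": 0}, {"tx": -0.5, "ty": -2, "tz": 0, "rx": 0, "ry": 0, "rz": 0}])

```text
time: 13.8
tool_pos: [540.3, -102.1, 73.5]
tcp_rot: [-3.141, -0.003, 1.36]
contact_force: [1.9, 8.6, -0.3]
grip_width: 0.5
finger_force: 4.2
```

Emit:
carry_out(plan=[{"tx": -0.4, "ty": -2, "tz": -0.5, "rx": 0, "ry": 0, "rz": 0}, {"tx": -0.4, "ty": -2, "tz": -0.5, "rx": 0, "ry": 0, "rz": 0}, {"tx": -0.4, "ty": -2, "tz": -0.5, "rx": 0, "ry": 0, "rz": 0}, {"tx": -0.4, "ty": -2, "tz": -0.5, "rx": 0, "ry": 0, "rz": 0}, {"tx": -0.4, "ty": -2, "tz": -0.5, "rx": 0, "ry": 0, "rz": 0}])

```text
time: 14.3
tool_pos: [539.3, -111.6, 72.5]
tcp_rot: [3.139, -0.003, 1.36]
contact_force: [1.7, 12.2, 11.1]
grip_width: 0.5
finger_force: 6.6
```

Emit:
carry_out(plan=[{"tx": -0.4, "ty": -2, "tz": 0, "rx": 0, "ry": 0, "rz": 0}, {"tx": -0.4, "ty": -2, "tz": 0, "rx": 0, "ry": 0, "rz": 0}, {"tx": -0.4, "ty": -2, "tz": 0, "rx": 0, "ry": 0, "rz": 0}, {"tx": -0.4, "ty": -2, "tz": 0, "rx": 0, "ry": 0, "rz": 0}, {"tx": -0.4, "ty": -2, "tz": 0, "rx": 0, "ry": 0, "rz": 0}])

```text
time: 14.8
tool_pos: [537.3, -121.6, 72.2]
tcp_rot: [3.14, -0.003, 1.36]
contact_force: [1.8, 11.7, 9.0]
grip_width: 0.3
finger_force: 6.5
```

Emit:
carry_out(plan=[{"tx": -0.4, "ty": -2, "tz": 0, "rx": 0, "ry": 0, "rz": 0}, {"tx": -0.4, "ty": -2, "tz": 0, "rx": 0, "ry": 0, "rz": 0}, {"tx": -0.4, "ty": -2, "tz": 0, "rx": 0, "ry": 0, "rz": 0}, {"tx": -0.4, "ty": -2, "tz": 0, "rx": 0, "ry": 0, "rz": 0}, {"tx": -0.4, "ty": -2, "tz": 0, "rx": 0, "ry": 0, "rz": 0}])

```text
time: 15.3
tool_pos: [535.1, -131.5, 72.0]
tcp_rot: [3.14, -0.004, 1.36]
contact_force: [1.8, 11.6, 7.8]
grip_width: 0.2
finger_force: 6.4
```

Emit:
carry_out(plan=[{"tx": -0.4, "ty": -2, "tz": 0, "rx": 0, "ry": 0, "rz": 0}, {"tx": -0.4, "ty": -2, "tz": 0, "rx": 0, "ry": 0, "rz": 0}, {"tx": -0.4, "ty": -2, "tz": 0, "rx": 0, "ry": 0, "rz": 0}, {"tx": -0.4, "ty": -2, "tz": 0, "rx": 0, "ry": 0, "rz": 0}, {"tx": -0.4, "ty": -2, "tz": 0, "rx": 0, "ry": 0, "rz": 0}])

```text
time: 15.8
tool_pos: [533.0, -141.5, 71.8]
tcp_rot: [3.141, -0.003, 1.36]
contact_force: [3.4, 10.6, 6.6]
grip_width: 0.6
finger_force: 5.5
```

Emit:
carry_out(plan=[{"tx": -0.4, "ty": -2, "tz": 0, "rx": 0, "ry": 0, "rz": 0}, {"tx": -0.4, "ty": -2, "tz": 0, "rx": 0, "ry": 0, "rz": 0}, {"tx": -0.4, "ty": -2, "tz": 0, "rx": 0, "ry": 0, "rz": 0}, {"tx": -0.4, "ty": -2, "tz": 0, "rx": 0, "ry": 0, "rz": 0}, {"tx": -0.4, "ty": -2, "tz": 0, "rx": 0, "ry": 0, "rz": 0}])

```text
time: 16.3
tool_pos: [530.0, -154.2, 71.0]
tcp_rot: [-3.141, 0.0, 1.359]
contact_force: [-0.6, 0.5, -0.2]
grip_width: 0.5
finger_force: 0.2
```

Emit:
carry_out(plan=[{"tx": -0.4, "ty": -2, "tz": -0.5, "rx": 0, "ry": 0, "rz": 0}, {"tx": -0.4, "ty": -2, "tz": -0.5, "rx": 0, "ry": 0, "rz": 0}, {"tx": -0.4, "ty": -2, "tz": -0.5, "rx": 0, "ry": 0, "rz": 0}])

```text
time: 16.6
tool_pos: [529.0, -160.0, 69.7]
tcp_rot: [3.141, -0.0, 1.36]
contact_force: [0.3, 0.3, 0.1]
grip_width: 0.3
finger_force: 0.4
```

Emit:
carry_out(plan=[{"tx": -0.4, "ty": -2, "tz": -0.5, "rx": 0, "ry": 0, "rz": 0}, {"tx": -0.4, "ty": -2, "tz": -0.5, "rx": 0, "ry": 0, "rz": 0}, {"tx": -0.2, "ty": -1, "tz": 0, "rx": 0, "ry": 0, "rz": 0}, {"tx": -0.2, "ty": -1, "tz": 0, "rx": 0, "ry": 0, "rz": 0}, {"tx": 0, "ty": 0, "tz": 0, "rx": 0, "ry": 0, "rz": 0}])

```text
time: 17.1
tool_pos: [527.8, -166.0, 68.7]
tcp_rot: [-3.142, 0.0, 1.36]
contact_force: [0.0, 0.7, -0.1]
grip_width: 0.4
finger_force: 0.0
```

```bash
python3 look.py w2
python3 - <<'E'
import cv2
from plant import bot
im=bot.capture("side")[:,:,::-1]; cv2.imwrite("pics/s1.png",cv2.resize(im[160:290,200:330],None,fx=4.5,fy=4.5,interpolation=cv2.INTER_CUBIC))
E
```

```text
{'time': np.float64(17.15), 'tool_pos': array([ 527.816, -165.946,   68.709]), 'tcp_rot': array([3.142, 0.   , 1.36 ]), 'contact_force': array([-0.598,  0.264, -0.224]), 'grip_width': np.float64(0.57), 'joint_positions': array([-0.443,  0.565,  1.645, -0.   ,  0.932, -0.232])}
recess [557.3 -13.1  85. ] [ 247. -125.]
gate [545.5 -68.9  98. ] [247.  37.]
rearL [492.7  70.1  99. ] [ -58. -476.]
rearR [650.2  36.7  99. ] [ 545. -479.]
home [ 528.3 -150.1   60. ] [250. 212.]
tcp px [255. 244.] axis fwd [-0.06 -0.26 -0.96]
```

View pics/s1.png

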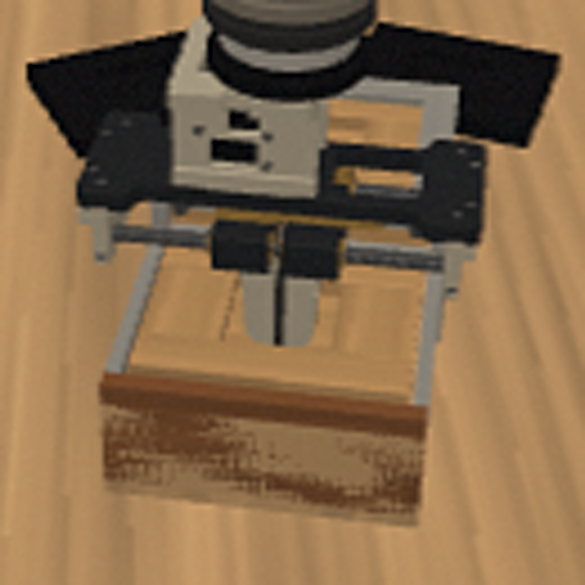

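The blank lies on the bed between the rails and close to the end stop (its front edge is at about crop row 380). The finger is in the recess at (278,330). I'll push on until it is firmly against the stop.

Emit:
carry_out(plan=[{"tx": -0.2, "ty": -1, "tz": -0.5, "rx": 0, "ry": 0, "rz": 0}, {"tx": -0.2, "ty": -1, "tz": 0, "rx": 0, "ry": 0, "rz": 0}, {"tx": -0.2, "ty": -1, "tz": 0, "rx": 0, "ry": 0, "rz": 0}, {"tx": 0, "ty": 0, "tz": 0, "rx": 0, "ry": 0, "rz": 0}, {"tx": 0, "ty": 0, "tz": 0, "rx": 0, "ry": 0, "rz": 0}])

```text
time: 17.7
tool_pos: [527.3, -168.3, 68.2]
tcp_rot: [3.142, -0.001, 1.36]
contact_force: [1.0, 4.1, 1.3]
grip_width: 0.5
finger_force: 2.3
```

Emit:
carry_out(plan=[{"tx": -0.2, "ty": -1, "tz": 0, "rx": 0, "ry": 0, "rz": 0}, {"tx": -0.2, "ty": -1, "tz": 0, "rx": 0, "ry": 0, "rz": 0}, {"tx": 0, "ty": 0, "tz": 0, "rx": 0, "ry": 0, "rz": 0}, {"tx": 0, "ty": 0, "tz": 0, "rx": 0, "ry": 0, "rz": 0}])

```text
time: 18.1
tool_pos: [527.3, -168.5, 68.3]
tcp_rot: [-3.142, -0.003, 1.36]
contact_force: [2.4, 12.4, 2.2]
grip_width: 0.5
finger_force: 6.5
```

Emit:
carry_out(plan=[{"tx": 0.2, "ty": 1.5, "tz": 0, "rx": 0, "ry": 0, "rz": 0}, {"tx": 0, "ty": 0, "tz": -1, "rx": 0, "ry": 0, "rz": 0}, {"tx": 0, "ty": 0, "tz": -1, "rx": 0, "ry": 0, "rz": 0}, {"tx": 0, "ty": 0, "tz": 0, "rx": 0, "ry": 0, "rz": 0}, {"tx": 0, "ty": 0, "tz": 0, "rx": 0, "ry": 0, "rz": 0}])

```text
time: 18.6
tool_pos: [527.4, -168.4, 67.3]
tcp_rot: [3.141, -0.001, 1.36]
contact_force: [-0.2, 7.9, 10.2]
grip_width: 0.7
finger_force: 7.1
```

Emit:
carry_out(plan=[{"tx": -0.4, "ty": -2, "tz": 0.5, "rx": 0, "ry": 0, "rz": 0}, {"tx": -0.2, "ty": -1, "tz": 0.5, "rx": 0, "ry": 0, "rz": 0}, {"tx": -0.2, "ty": -1, "tz": 0, "rx": 0, "ry": 0, "rz": 0}, {"tx": 0, "ty": 0, "tz": 0, "rx": 0, "ry": 0, "rz": 0}, {"tx": 0, "ty": 0, "tz": 0, "rx": 0, "ry": 0, "rz": 0}])

```text
time: 19.1
tool_pos: [527.3, -168.6, 67.4]
tcp_rot: [3.141, -0.007, 1.359]
contact_force: [7.8, 24.1, 3.9]
grip_width: 0.6
finger_force: 12.6
```

Emit:
carry_out(plan=[{"tx": 0.7, "ty": 3.5, "tz": 0, "rx": 0, "ry": 0, "rz": 0}, {"tx": 0, "ty": 0, "tz": 1, "rx": 0, "ry": 0, "rz": 0}, {"tx": 0.2, "ty": 1, "tz": 1, "rx": 0, "ry": 0, "rz": 0}, {"tx": 0.4, "ty": 2, "tz": 1, "rx": 0, "ry": 0, "rz": 0}, {"tx": 1, "ty": 5, "tz": 0, "rx": 0, "ry": 0, "rz": 0}, {"tx": 0, "ty": 0, "tz": 5, "rx": 0, "ry": 0, "rz": 0}, {"tx": 0, "ty": 0, "tz": 15, "rx": 0, "ry": 0, "rz": 0}, {"tx": 0, "ty": 0, "tz": 30, "rx": 0, "ry": 0, "rz": 0}, {"tx": 0, "ty": 0, "tz": 40, "rx": 0, "ry": 0, "rz": 0}, {"tx": 0, "ty": 0, "tz": 40, "rx": 0, "ry": 0, "rz": 0}])

```text
time: 20.1
tool_pos: [528.1, -162.0, 201.8]
tcp_rot: [-3.141, 0.0, 1.36]
contact_force: [-0.0, -0.4, 1.0]
grip_width: 0.5
finger_force: 0.0
```

Emit:
carry_out(plan=[{"tx": -5, "ty": -20, "tz": 40, "rx": 0, "ry": 0, "rz": 0}, {"tx": -10, "ty": -40, "tz": 20, "rx": 0, "ry": 0, "rz": 0}, {"tx": -10, "ty": -40, "tz": 0, "rx": 0, "ry": 0, "rz": 0}, {"tx": -5, "ty": -30, "tz": 0, "rx": 0, "ry": 0, "rz": 0}, {"tx": 0, "ty": 0, "tz": 0, "rx": 0, "ry": 0, "rz": 0}, {"tx": 0, "ty": 0, "tz": 0, "rx": 0, "ry": 0, "rz": 0}])

```text
time: 20.7
tool_pos: [498.1, -292.2, 260.3]
tcp_rot: [-3.141, -0.0, 1.358]
contact_force: [-0.2, 0.5, 0.0]
grip_width: 0.6
finger_force: 0.0
```

```bash
python3 look.py w3
python3 - <<'E'
import cv2,numpy as np
from plant import bot
a=cv2.imread("pics/w3.png")
b=bot.capture("side")[:,:,::-1][150:290,200:330]
cv2.imwrite("pics/c3.png",np.hstack([a[:, 90:440],cv2.resize(b,(357,384),interpolation=cv2.INTER_CUBIC)]))
E
```

```text
{'time': np.float64(20.75), 'tool_pos': array([ 498.401, -291.399,  260.315]), 'tcp_rot': array([-3.141, -0.   ,  1.359]), 'contact_force': array([-0.491, -0.023,  0.568]), 'grip_width': np.float64(0.604), 'joint_positions': array([-0.662,  0.417,  1.316,  0.   ,  1.409, -0.451])}
recess [557.3 -13.1  85. ] [ 254. -152.]
gate [545.5 -68.9  98. ] [254. -81.]
rearL [492.7  70.1  99. ] [ 146. -281.]
rearR [650.2  36.7  99. ] [ 361. -282.]
home [ 528.3 -150.1   60. ] [254.  35.]
tcp px [255. 242.] axis fwd [-0.06 -0.26 -0.96]
```

View pics/c3.png

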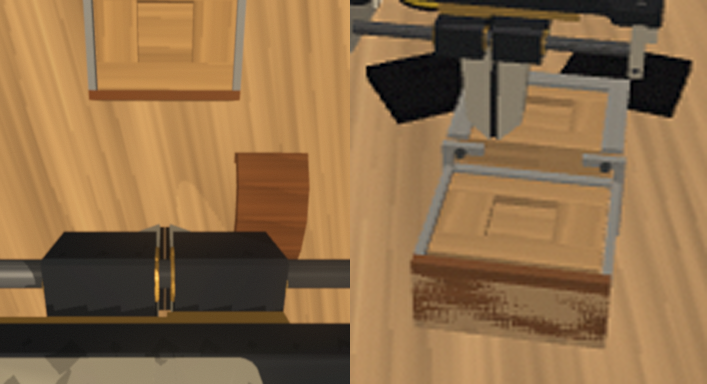

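On the left (wrist view), the blank is parallel and flush with the end stop at row 92. On the right (side view), it lies flat on the bed, and the next blank with its recess at (550,115) is in the hopper, partly hidden by the fingers. I'll move clear and check its height against the first picture.

Emit:
carry_out(plan=[{"tx": -20, "ty": -30, "tz": 20, "rx": 0, "ry": 0, "rz": 0}, {"tx": -20, "ty": -30, "tz": 20, "rx": 0, "ry": 0, "rz": 0}, {"tx": -20, "ty": -30, "tz": 0, "rx": 0, "ry": 0, "rz": 0}, {"tx": -30, "ty": -30, "tz": 0, "rx": 0, "ry": 0, "rz": 0}, {"tx": -30, "ty": -30, "tz": 0, "rx": 0, "ry": 0, "rz": 0}, {"tx": -30, "ty": 0, "tz": 0, "rx": 0, "ry": 0, "rz": 0}, {"tx": 0, "ty": 0, "tz": 0, "rx": 0, "ry": 0, "rz": 0}, {"tx": 0, "ty": 0, "tz": 0, "rx": 0, "ry": 0, "rz": 0}])

```text
time: 21.6
tool_pos: [349.1, -441.1, 300.7]
tcp_rot: [3.141, 0.0, 1.36]
contact_force: [-0.4, -0.2, -0.1]
grip_width: 0.6
finger_force: 0.0
```

Run:
```python
import cv2,numpy as np
from plant import bot
f=lambda i:cv2.resize(i,(390,390),interpolation=cv2.INTER_CUBIC)
s0=cv2.imread("pics/side0.png")[160:290,205:335]; s1=bot.capture("side")[:,:,::-1][160:290,205:335]
cv2.imwrite("pics/c4.png",np.hstack([f(s0),f(s1)]))
```

```text
(no output)
```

View pics/c4.png

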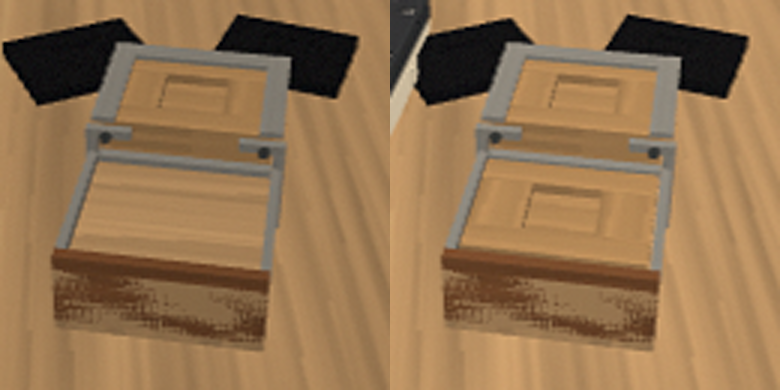

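The before (left) and after (right) views match in the hopper. The next blank's top is at the same height under the lips, with its recess at (585,95). The first blank lies flat against the stop, with its recess at (565,210), and the black look-alikes haven't moved. Handing in.

```bash
python3 -c "
from plant import bot
print(bot.close_job())"
```

```text
the job is handed in; nothing more can be done
None
```

I handed the job in at about 22 s: the top blank lies flat against the end stop, the next one has risen under the lips, and nothing else near the magazine was moved; the last blank is hidden from the cameras, so I did not see it.

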